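Lock the dish carriage on its rail with the quarter-turn thumbscrew

ROBOT

A 6-joint arm with a two-finger parallel gripper is mounted at the origin on a cart in front of the work surface, level with it; the furniture and walls round the work are solid. World frame = base frame: x ahead of the robot, y to its left, z up, the work surface at z = 0. Lengths are in m, angles in rad, forces in N, time in s.
With the tool pointing down it reaches from about 0.35 to 0.8 m from the base axis. Payload 7.3 kg.
Tool frame: the origin (TCP) lies at the very end of the fingers, on their centre line; the grasp point (between the pads) lies 19 mm behind it; z points along the fingers, y is the line along which they close (so a half turn about z gives the same grasp; the last joint's range is limited). The gripper opens to 85 mm and grips with 20 to 120 N. Pads are 22 mm wide; open, the fingers measure 114 mm over their backs; the gripper's body (76 mm by 85 mm) begins 54 mm behind the grasp point. The pads swing forward as they close: fully open they stand 13 mm farther back than shut.
Start: joints at [-1.388, 0.342, 1.524, -0, 1.275, -0.146], TCP at [0.17, -0.497, 0.231] pointing down, gripper open.
Joint ranges: [-2.53, 2.53], [-0.77, 2.02], [0.04, 2.7], [-1, 4.14], [0.28, 2.66], [-3.11, 3.11]. Speed limits (rad/s): [2.57, 2.57, 3.14, 3.14, 3.14, 3.14].

INTERFACE

Orientations are given as a unit quaternion [x, y, z, w].
In Python, from bench import get_obs, vision, ticket gives the robot as it stands.
- The arm moves only by the tool carry_out, never from a script. Its argument "increments" is one flat list of numbers, 7 for each row, row after row: the gripper command: -1 is shut, 1 is fully open, values between are in proportion, then the shift along the tool's x, y, z in mm, then the turn, a rotation vector about the tool's x, y, z in degrees. A call has 1 to 12 rows; each row shifts and turns the commanded pose from where the row before left it, along the tool's axes as they then stand; what a row does not reach is not made up. A row lasts 1/8 s, in which the tool goes at most 62.5 mm and 10.7 degrees, less where a joint would pass 70% of its speed; a pose out of reach is approached as far as the arm can. A call with a gripper value outside its range is refused whole. The fingers move at their own pace and stop on an object; "force" is the grip in N (left out, the last holds). Time passes only in rows, so rows that do not move let the fingers close. It gives the time, the measured TCP pose, the force, the opening and the grip force at its end, in the units of the state.
- get_obs(): the state, without advancing time (a new reading comes with each control period).
- vision.read_camera(name): name is "side" or "top" or "wrist"; returns the picture (384x512x3 uint8, red, green, blue); there is no depth.
- vision.get_calibration(name): a dict with "vertical_fov" (degrees; the focal length in pixels is half the picture's height over the tangent of half this angle, whatever the lens; pixels are square), "cx", "cy" (the principal point, pixels), "view" (4x4, takes a point from world to camera coordinates); the wrist camera has in their place "tool_from_camera" (4x4, takes a point from camera to tool coordinates, whose origin is the TCP and whose axes are the flange's). Camera axes: x right, y down, z forward; pixel columns grow to the right and rows downward; lengths in m; the calibration is good to about 2 mm. The wrist camera is an equidistant fisheye: a pixel r from the principal point sees the ray r / f radians off the axis. A picture is of the moment at which its call begins: read the wrist's pose just before it. get_calibration takes no time and is no camera call.
- ticket.sign_off(): hands the job in; it is judged then, once.
The state is a dict: "t": time; "joints": joint angles; "joint_velocities": joint speeds; "joint_efforts": joint torques, N m; "eef_pos": TCP position; "eef_rot": TCP orientation; "ft_force": force on the tool from outside, world axes, zero at the start; "moment": the same for the moment, N m; "grip_width": finger opening in m; "finger_force": force on a finger pad.
Only numpy, scipy, OpenCV 4.12 (cv2) and the standard library are available. Lean on these libraries where they do the work, as an engineer would, in place of code of your own. Each camera call takes 0.05 s, during which the arm holds its last target. There are 200 camera calls.

TASK

Lock the dish carriage to its rail: take the thumbscrew from its parking hole, put it through the carriage's hole and slide the carriage about the station mark until you feel the screw drop through the slot of the locking strip hidden below. Then press it down against its spring, turn it a quarter turn clockwise and let it spring up into its locked seat. Work gently, never forcing the screw hard against the rail or carriage (40 N at most), and leave the other things alone.

Things in the scene. Friction and masses are not known exactly. Their poses are not given: they have to be found in the camera images.
- rail: Fixed aluminium T-slot rail, 50 mm wide, 40 mm high, about 350 mm long, with dark end blocks and a scale on its near edge. Origin: centre of its underside, on the bench. Its y axis runs along the rail (to the robot's left), x away from the robot, z up. The carriage rides on it, 48.5 mm high at its top.
- parking (a point): Centre of the mouth of the thumbscrew's parking hole, 18.6 mm wide, 32 mm deep, on top of the end block at the rail's +y end, 172 mm from the rail's centre; block 54 x 50 mm, its top 48.5 mm above the bench, level with the carriage's top.
- station (a point): Fixed point on the rail's axis at its station mark (small dark index block on its near side), at the height of the carriage's top; axes as the rail's. 18 mm below it lies a fixed 4 mm steel strip, at least 95 mm to each side. Its only slot, 20 mm across the rail x 7.5 mm along it, is centred across the rail but up to 26 mm from the station along it: not measured, feel for it.
- carriage_hole (a point): Centre, at the top face, of the carriage's through hole, 18.6 mm wide, 8 mm deep. Axes as the rail's. The aluminium carriage (plate 124 mm along the rail, 60 mm across; glass dish 19 mm high on its far side, centre 98 mm beyond the hole) only slides along the rail, with a drag of about 1.5 N; the screw in its hole can drag it.
- carriage (a joint): Place of the carriage along the rail, m: 0 = its hole at the station, positive toward the rail's +y; travel 45 mm each way.
- thumbscrew: Loose quarter-turn thumbscrew, about 90 g, upright in the parking hole. Origin on its axis at the underside of its relaxed spring collar, where it sits on the block; z up. Black wing to grip: 12 mm thick along y, 38 mm long along x, 15 to 39 mm above the origin. Below the wing a skirt 29 mm wide (8 to 16 mm) and the steel collar 25 mm wide (0 to 9 mm).
- screw_tip (a point): Lowest point of the screw, on its axis, 25 mm below its origin. Under the collar: shoulder 16 mm wide to 11 mm below the origin, neck 6 mm, then at the tip a square cross bar 15.5 mm long along the screw's x (in line with the wing), 5.5 mm thick and high. It passes the slot only lying across the rail; resting on the strip beside the slot, the origin is 7 mm above the carriage's top.
- collar (a joint): Compression of the screw's spring collar, m: 0 relaxed, 0.007 at its end; 1.2 N at 0, then 1.2 N more per mm. With the collar on the carriage and the bar through the slot: pressed over 0.005 the bar clears a ridge and turns clockwise (from above); past about 65 degrees it can rise into its seat, reading about 0.0025. Stops block it at about 95 degrees and the other way.
- lab_timer: Bystander: round white kitchen-style timer with a red knob, 65 mm wide, 44 mm high, origin under its centre. Leave alone.
- forceps: Bystander: steel forceps lying on the bench, 16 x 125 x 10 mm, origin under its centre. Leave alone.
- chamber_case: Bystander: small black case, 44 x 92 x 19 mm, origin under its centre. Leave alone.
There are look-alikes about, which are no part of the job. Leave any pink look-alike of the thumbscrew alone.

How it is judged:
On the way, in this order (a step that is already met when the one before it is completed fails the run):
1. the thumbscrew's cross bar is down in the carriage's hole (horizontal distance between screw_tip and carriage_hole below 0.004 m and z of screw_tip in the frame of carriage_hole below -0.005 m), for 0.05 s.
2. the holes are lined up and the cross bar has gone through the strip's slot (tip more than 22.5 mm below the carriage's top) (horizontal distance between screw_tip and carriage_hole below 0.004 m and z of screw_tip in the frame of carriage_hole below -0.0225 m), for 0.05 s.
At the end, for the whole second after the job is handed in: The thumbscrew stands upright (within 6 degrees) in the carriage's hole (axis within 3 mm), its wing turned at least 60 degrees from lying across the rail, hooked under the strip so that its spring collar stays compressed by 1.2 to 3.8 mm; screw and carriage at rest (value of joint collar between 0.0012 and 0.0038 m and angle between the y axis of thumbscrew and the y axis of rail, either way round above 1.05 rad and horizontal distance between thumbscrew and carriage_hole below 0.003 m and angle between thumbscrew's own z axis and vertical below 0.1 rad and linear speed of thumbscrew below 0.01 m/s and velocity of joint carriage between -0.01 and 0.01 m/s); the robot touches nothing.
It fails at once if the thumbscrew is forced against the rail, strip or carriage with more than 40 N (contact force between thumbscrew and rail above 40 N).
It fails at once if a bystander (timer, forceps, black case) is moved more than 20 mm (distance of any of lab_timer, forceps, chamber_case from where it was at the start of the episode above 0.02 m).
It also fails if it takes over 72 s, if anything falls off the work surface, if the arm or the gripper's body presses on something with over 40 N, if the wrist force passes 120 N, or if a joint passes its speed limit or range.

## Working session

There is one attempt and no reset: what is moved stays moved. The work goes in short steps, Python scripts to look and compute and a tool call to move; the robot and the scene stay as the last step left them, time stands still between calls to the robot, and variables do not carry over. Pictures are saved under pics/ and viewed, at most 10 in all, crops included, and the job is handed in when it is done.

Besides the shell and the picture viewer there is one more tool, called after "Call:" by a JSON object that holds its "op" and its "data". carry_out: Moves the arm, as the interface text tells. Its arguments: {"type":"object","properties":{"increments":{"type":"array"},"force":{"type":"number"}},"required":["increments"]}

```bash
mkdir -p pics
cat > h.py <<'E'
from bench import get_obs, vision, ticket
import numpy as np, cv2
from scipy.spatial.transform import Rotation as R
def snap(n,f):
    o=get_obs(); im=vision.read_camera(n); cv2.imwrite('pics/'+f,im[:,:,::-1]); return o,im
def ray(n,u,v,o=None):
    c=vision.get_calibration(n); f=192/np.tan(np.radians(c['vertical_fov'])/2)
    x=np.array([u-c['cx'],v-c['cy']])
    if n=='wrist':
        r=np.linalg.norm(x); th=r/f
        d=np.r_[np.sin(th)*x/max(r,1e-9),np.cos(th)]
        T=np.array(c['tool_from_camera']); Q=R.from_quat(o['eef_rot']).as_matrix()
        return Q@T[:3,3]+o['eef_pos'], Q@T[:3,:3]@d
    V=np.linalg.inv(np.array(c['view'])); return V[:3,3],V[:3,:3]@np.r_[x/f,1]
def onz(n,u,v,z,o=None):
    p,d=ray(n,u,v,o); return p+d*(z-p[2])/d[2]
E
python3 - <<'E'
from h import *
a=snap('top','top.png')[1];b=snap('side','side.png')[1]
print(get_obs())
for n in('top','side','wrist'):print(vision.get_calibration(n))
E
```

```text
{'t': 0.1, 'joints': array([-1.38801528e+00,  3.42634511e-01,  1.52492457e+00,  1.79788962e-05,
        1.27543616e+00, -1.46041972e-01]), 'joint_velocities': array([-5.92948839e-04, -2.58528572e-03, -9.48962212e-04,  2.38756713e-03,
        2.73620177e-05,  4.21102355e-04]), 'joint_efforts': array([ 2.07966565e-03, -4.34446871e+01, -2.46490860e+01, -1.46899156e-04,
        4.65689067e-03, -2.27595500e-06]), 'eef_pos': array([ 0.16947544, -0.49650334,  0.23070402]), 'eef_rot': array([ 9.86515032e-01,  1.63669179e-01, -4.28482130e-06, -7.01333142e-04]), 'ft_force': array([ 0.41464019, -0.82570784, -0.02385914]), 'moment': array([ 0.05084794,  0.06460537, -0.01994342]), 'finger_force': 0.0, 'grip_width': 0.085452696355785}
{'vertical_fov': 43.339410515093235, 'cx': 255.57882287972822, 'cy': 198.55442869234184, 'view': array([[ 1.16217826e-02, -9.99932421e-01,  2.95542978e-04,
         2.62463649e-01],
       [-9.80697062e-01, -1.14559114e-02, -1.95197426e-01,
         5.63577034e-01],
       [ 1.95187620e-01,  1.97870391e-03, -9.80763926e-01,
         1.08102939e+00],
       [ 0.000000
[... 161 characters left out ...]
ew': array([[-0.95938916, -0.28198749, -0.00744995,  0.592621  ],
       [-0.13812616,  0.49263801, -0.85920251, -0.01946171],
       [ 0.24595449, -0.82328054, -0.51158142,  0.97096546],
       [ 0.        ,  0.        ,  0.        ,  1.        ]])}
{'vertical_fov': 65.70646984690485, 'cx': 255.55972040315189, 'cy': 188.62980683972648, 'tool_from_camera': array([[-9.63125138e-04, -9.55721905e-01, -2.94269797e-01,
         7.49826023e-02],
       [ 9.99998971e-01, -1.23336593e-03,  7.32765262e-04,
        -1.34648094e-03],
       [-1.06326215e-03, -2.94268788e-01,  9.55722109e-01,
        -1.42005497e-01],
       [ 0.00000000e+00,  0.00000000e+00,  0.00000000e+00,
         1.00000000e+00]])}
```

View pics/top.png

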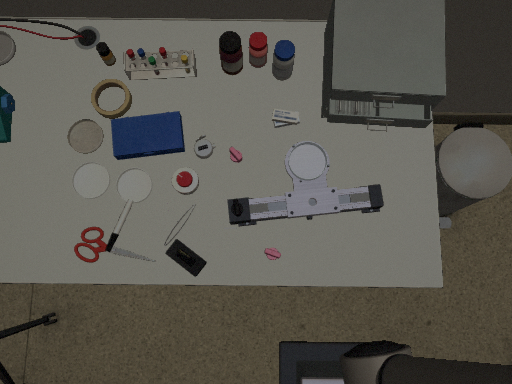

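View pics/side.png

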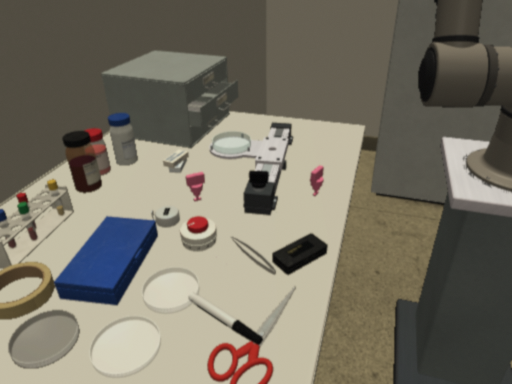

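The black thumbscrew stands in the left end block at top (238,209) / side (258,180). Look-alikes are pink screws at top (235,155) and (272,254); by colour and place I choose the black one. The carriage hole is at about (313,201), the station index block at about (310,217), the timer at (185,180), the forceps at (180,225) and the case at (187,257).

Run:
```python
from h import *
im=cv2.imread('pics/top.png')
cv2.imwrite('pics/c1.png',cv2.resize(im[170:240,215:395],None,fx=4.4,fy=4.4,interpolation=cv2.INTER_CUBIC))
for nm,u,v,z in[('screw',238,208,.087),('hole',313,201,.0485),('endL',238,210,.0485),('endR',375,197,.0485),('idx',310,217,.03)]:
  print(nm,onz('top',u,v,z).round(4))
```

```text
screw [0.5318 0.3087 0.087 ]
hole [0.5576 0.1332 0.0485]
endL [0.5339 0.3101 0.0485]
endR [ 0.5689 -0.0138  0.0485]
idx [0.5222 0.1386 0.03  ]
```

View pics/c1.png

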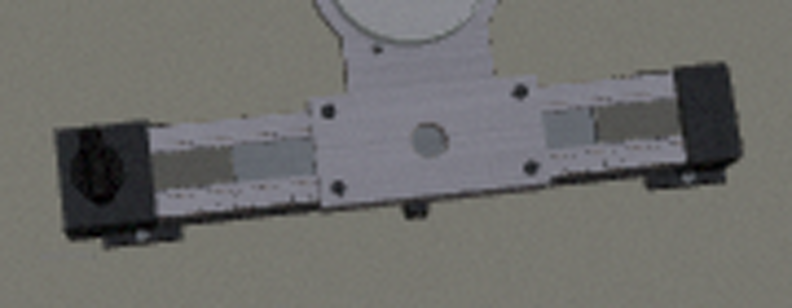

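Call:
{"op": "carry_out", "data": {"increments": [1, 0, 0, 0, 0, 0, 6.4, 1, 0, 0, 0, 0, 0, 6.4, 1, 40, -39, 0, 0, 0, 0, 1, 40, -39, 0, 0, 0, 0, 1, 40, -39, 0, 0, 0, 0, 1, 40, -39, 0, 0, 0, 0, 1, 40, -39, 0, 0, 0, 0, 1, 40, -39, 0, 0, 0, 0, 1, 40, -39, 0, 0, 0, 0]}}

```text
t: 1.23
eef_pos: [0.4201, -0.1943, 0.2311]
eef_rot: [0.999, 0.053, -0.0, -0.0]
ft_force: [0.3, -0.3, 0.5]
grip_width: 0.0855
finger_force: 0.0
```

Call:
{"op": "carry_out", "data": {"increments": [0.2, 16, -54, 0, 0, 0, 0, 0.2, 16, -54, 0, 0, 0, 0, 0.2, 16, -54, 0, 0, 0, 0, 0.2, 16, -54, 0, 0, 0, 0, 0.2, 16, -54, 0, 0, 0, 0, 0.2, 16, -54, 0, 0, 0, 0, 0.2, 16, -54, 0, 0, 0, 0, 0.2, 16, -54, 0, 0, 0, 0, 0.2, 16, -54, 0, 0, 0, 0, 0.2, 0, 0, 20, 0, 0, 0, 0.2, 0, 0, 0, 0, 0, 0]}}

```text
t: 2.6
eef_pos: [0.5101, 0.3026, 0.2091]
eef_rot: [0.999, 0.053, -0.002, 0.001]
ft_force: [-0.5, -0.3, -0.4]
grip_width: 0.0514
finger_force: 0.0
```

Run:
```python
from h import *
o,im=snap('wrist','w1.png'); print(o['t'],o['eef_pos'],R.from_quat(o['eef_rot']).as_matrix().round(3),o['joints'].round(2),o['ft_force'])
```

```text
2.6 [0.51008322 0.30255118 0.20910721] [[ 0.994  0.106 -0.004]
 [ 0.106 -0.994 -0.002]
 [-0.005  0.002 -1.   ]] [ 0.41  0.49  1.36 -0.    1.3   1.87] [-0.46218282 -0.3160213  -0.44022804]
```

View pics/w1.png

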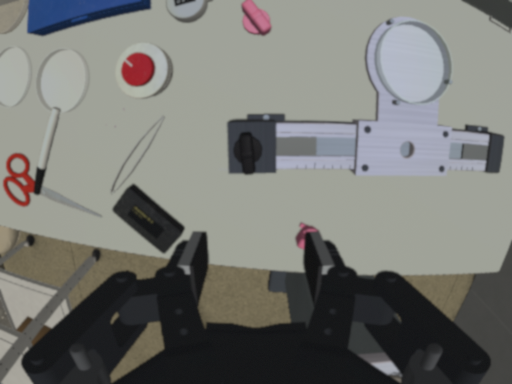

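Wrist view: the black thumbscrew is at (248,152) in the end block, the carriage hole at (407,149), and pink look-alikes at (257,17) and (306,236). Next I measure them with masks.

Run:
```python
from h import *
o=get_obs(); im=cv2.imread('pics/w1.png'); g=im.max(2)
def show(m,zs,off):
  for c in cv2.findContours(m,cv2.RETR_LIST,cv2.CHAIN_APPROX_NONE)[0]:
    if cv2.contourArea(c)<60: continue
    (u,v),s,a=cv2.minAreaRect(c); u+=off[0];v+=off[1]
    print(round(u,1),round(v,1),np.round(s,1),round(a,1),cv2.contourArea(c),[onz('wrist',u,v,z,o).round(4) for z in zs])
print('screw dark'); x0,y0=232,125
for t in(20,30,40):
  print(t);show((g[y0:172,x0:276]<t).astype('uint8')*255,[.0875,.064],(x0,y0))
print('block');x0,y0=215,108; show((g[y0:185,x0:285]<75).astype('uint8')*255,[.0485],(x0,y0))
print('hole');x0,y0=395,136; show((g[y0:162,x0:420]<150).astype('uint8')*255,[.0485],(x0,y0))
cv2.imwrite('pics/c2.png',np.hstack([cv2.resize(im[110:180,222:287],None,fx=6,fy=6),cv2.resize(im[110:180,375:440],None,fx=6,fy=6)]))
```

```text
screw dark
20
30
246.4 148.1 [30.7 14.3] 85.6 109.0 [array([0.5407, 0.3147, 0.0875]), array([0.5368, 0.315 , 0.064 ])]
40
246.8 151.8 [26.3 37.9] 20.6 678.5 [array([0.5374, 0.314 , 0.0875]), array([0.5332, 0.3142, 0.064 ])]
block
256.0 144.0 [58. 54.] 90.0 2371.0 [array([0.5395, 0.3057, 0.0485])]
hole
409.7 150.2 [ 8.1 16.4] 17.1 80.5 [array([0.5552, 0.1318, 0.0485])]
```

View pics/c2.png

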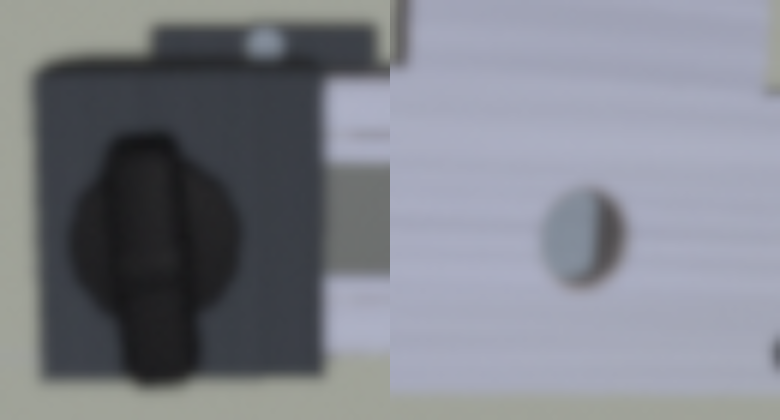

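Crop: wing top runs from px (245.7,135) to (248.7,173). The skirt's circle is centred at (247.8,150), the hole at (407,149.7), and the block corners at crop (35,75), (325,75), (325,378) and (40,380).

Run:
```python
from h import *
o=get_obs();W=lambda u,v,z:onz('wrist',u,v,z,o)
a=W(245.7,135,.0875);b=W(248.7,173,.0875);print('wing',a.round(4),b.round(4),((a+b)/2).round(4),np.linalg.norm(a-b),'dir',np.degrees(np.arctan2(*(a-b)[[1,0]])))
print('skirt',W(247.8,150,.0645).round(4), 'w',np.linalg.norm(W(222+69/6,150,.0645)-W(222+241/6,150,.0645)))
C=[W(222+x/6,110+y/6,.0485) for x,y in((35,75),(325,75),(325,378),(40,380))]
print('block',np.mean(C,0).round(4),[np.linalg.norm(C[i]-C[i-1]).round(4) for i in range(4)],'yaw',np.degrees(np.arctan2(*((C[0]-C[3])+(C[1]-C[2]))[[1,0]])))
h=W(407,149.7,.0485);print('hole',h.round(4))
d=W(222+40/6,149,.0485)-0
print('block->hole',np.linalg.norm(h-np.mean(C,0)),np.degrees(np.arctan2(*(np.mean(C,0)-h)[:2]*[-1,1])))
print('toolyaw',np.degrees(np.arctan2(*R.from_quat(o['eef_rot']).as_matrix()[[1,0],0])))
```

```text
wing [0.5525 0.3164 0.0875] [0.5179 0.3103 0.0875] [0.5352 0.3134 0.0875] 0.03516803596943026 dir 10.067009756632674
skirt [0.5351 0.3134 0.0645] w 0.028110533436835748
block [0.5348 0.3091 0.0485] [np.float64(0.0536), np.float64(0.0492), np.float64(0.0532), np.float64(0.0502)] yaw 6.319243172614137
hole [0.5552 0.1355 0.0485]
block->hole 0.17479713824140197 6.710839852361007
toolyaw 6.047547844911501
```

Call:
{"op": "carry_out", "data": {"increments": [0.0, 0, 0, 0, 0, 0, -4, 0.0, 26.6, -6.2, 30, 0, 0, 0, 0.0, 0, 0, 45, 0, 0, 0, 0.0, 0, 0, 40, 0, 0, 0, 0.0, 0, 0, 17, 0, 0, 0, 0.0, 0, 0, 8, 0, 0, 0, 0.0, 0, 0, 0, 0, 0, 0, -1, 0, 0, 0, 0, 0, 0, -1, 0, 0, 0, 0, 0, 0, -1, 0, 0, 0, 0, 0, 0, -1, 0, 0, 0, 0, 0, 0, -1, 0, 0, 0, 0, 0, 0], "force": 40}}

```text
t: 4.15
eef_pos: [0.537, 0.3135, 0.0717]
eef_rot: [0.996, 0.087, 0.001, -0.0]
ft_force: [1.8, -0.0, 2.0]
grip_width: 0.0107
finger_force: 42.4
```

Run:
```python
from h import *
o,im=snap('wrist','w2.png'); print(o)
```

```text
{'t': 4.15, 'joints': array([ 4.05282758e-01,  6.70263461e-01,  1.43845719e+00, -5.13756276e-05,
        1.03146541e+00,  1.80088135e+00]), 'joint_velocities': array([ 0.00085499,  0.00382206,  0.0013478 ,  0.00096652, -0.00154059,
       -0.00035349]), 'joint_efforts': array([ 9.02836025e-02, -5.45931029e+01, -1.97233540e+01, -2.97729496e-02,
        5.89889903e-01, -8.67129056e-04]), 'eef_pos': array([0.53695027, 0.3134897 , 0.07166522]), 'eef_rot': array([ 9.96164273e-01,  8.74999813e-02,  6.74990769e-04, -1.98738806e-04]), 'ft_force': array([ 1.82919304, -0.04294334,  1.95139108]), 'moment': array([ 0.17241322, -0.28609932,  0.00182556]), 'finger_force': 42.3548823595047, 'grip_width': 0.010747814765423084}
```

View pics/w2.png

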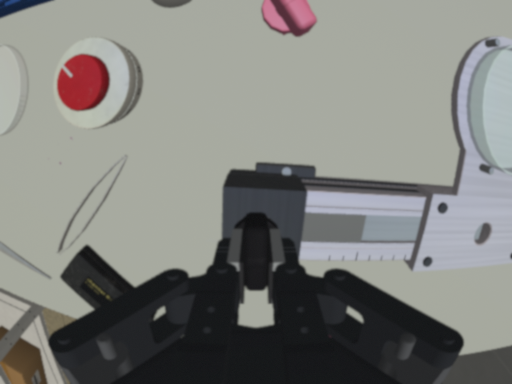

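Wrist view: the wing (257,250) is held between the pads, the screw is still in its block, and the carriage hole is visible at (483,232). I'll fit the hole once more from here.

Run:
```python
from h import *
o=get_obs(); im=cv2.imread('pics/w2.png'); g=im.max(2)
x0,y0=462,210; 
for t in(140,155,165):
  m=(g[y0:255,x0:505]<t).astype('uint8')*255
  for c in cv2.findContours(m,cv2.RETR_EXTERNAL,cv2.CHAIN_APPROX_NONE)[0]:
    if cv2.contourArea(c)<60: continue
    (u,v),s,a=cv2.fitEllipse(c);u+=x0;v+=y0;print(t,u,v,s,onz('wrist',u,v,.0485,o).round(4))
# block top edges far corners
for u,v in((225,188),(303,188)):print(onz('wrist',u,v,.0485,o).round(4))
```

```text
140 483.5316333770752 233.3104076385498 (10.542351722717285, 23.655757904052734) [0.5551 0.1364 0.0485]
155 483.17061042785645 233.38453674316406 (12.4011869430542, 24.483062744140625) [0.555  0.1368 0.0485]
165 482.8390941619873 233.3731174468994 (13.768172264099121, 24.62200927734375) [0.555  0.1372 0.0485]
[0.5576 0.3364 0.0485]
[0.5655 0.2915 0.0485]
```

Call:
{"op": "carry_out", "data": {"increments": [-1, 0, 0, -6, 0, 0, 0, -1, 0, 0, -10, 0, 0, 0, -1, 0, 0, -14, 0, 0, 0, -1, 0, 0, -14, 0, 0, 0, -1, 0, 0, 0, 0, 0, 3.6, -1, 0, 0, 0, 0, 0, 0], "force": 60}}

```text
t: 4.95
eef_pos: [0.5365, 0.3132, 0.1162]
eef_rot: [0.998, 0.056, 0.0, -0.0]
ft_force: [-0.4, 0.3, -1.1]
grip_width: 0.0101
finger_force: 64.2
```

Call:
{"op": "carry_out", "data": {"increments": [-1, 0, 44, 0, 0, 0, 0, -1, 0, 44, 0, 0, 0, 0, -1, 0, 45, 0, 0, 0, 0, -1, 0, 45, 0, 0, 0, 0, -1, 0, 0, 10, 0, 0, 0, -1, 0, 0, 5, 0, 0, 0, -1, 0, 0, 0, 0, 0, 0]}}

```text
t: 5.82
eef_pos: [0.5558, 0.1375, 0.0997]
eef_rot: [0.998, 0.057, -0.001, -0.0]
ft_force: [0.1, 0.3, -0.9]
grip_width: 0.0105
finger_force: 64.2
```

Run:
```python
from h import *
o,im=snap('wrist','w3.png'); print(o['t'],o['eef_pos'],R.from_quat(o['eef_rot']).as_matrix().round(4),o['ft_force'])
_,s=snap('side','s3.png')
a=cv2.resize(im[130:330,160:360],(400,400));b=cv2.resize(s[110:210,220:320],(400,400),interpolation=cv2.INTER_CUBIC)
cv2.imwrite('pics/c3.png',np.hstack([a,b])[:,:,::-1])
```

```text
5.825 [0.55582578 0.1375044  0.09966318] [[ 9.935e-01  1.139e-01 -1.400e-03]
 [ 1.139e-01 -9.935e-01  0.000e+00]
 [-1.400e-03 -2.000e-04 -1.000e+00]] [ 0.11236676  0.29029027 -0.89740647]
```

View pics/c3.png

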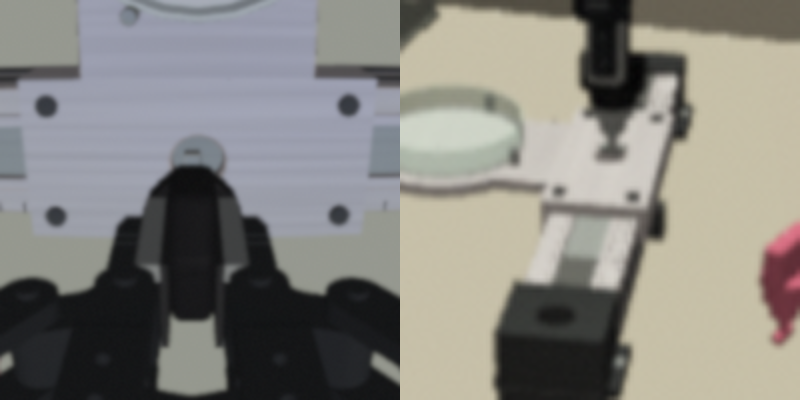

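Left: the bar end at crop (192,153) sits about 2 mm to the left of the hole centre (199,~160). Right: the tip is just above the hole. I'll check the across-rail gap.

Run:
```python
from h import *
o=get_obs()
T=lambda p:(R.from_quat(o['eef_rot']).inv().apply(p-o['eef_pos'])*1e3).round(1)
for n,u,v,z in(('hole far',259.5,130+67,.0485),('hole L',160+85.5,130+78,.0485),('hole R',160+113.5,130+78,.0485),('bar top',256,130+74.5,.0515+.0055),('bar bot',256,130+77.5,.0515)):print(n,T(onz('wrist',u,v,z,o)))
```

```text
hole far [ 9.1  1.6 51.7]
hole L [ 1.  -8.2 51.7]
hole R [ 0.9 11.4 51.7]
bar top [ 6.7 -0.9 43.2]
bar bot [ 2.5 -0.9 48.7]
```

Call:
{"op": "carry_out", "data": {"increments": [-1, 0.8, 2.4, 0, 0, 0, 0, -1, 0, 0, 2, 0, 0, 0, -1, 0, 0, 2, 0, 0, 0, -1, 0, 0, 2, 0, 0, 0, -1, 0, 0, 2, 0, 0, 0, -1, 0, 0, 0, 0, 0, 0]}}

```text
t: 6.68
eef_pos: [0.5575, 0.1341, 0.0921]
eef_rot: [0.998, 0.056, -0.0, 0.0]
ft_force: [1.1, -0.8, -1.3]
grip_width: 0.01
finger_force: 64.1
```

Call:
{"op": "carry_out", "data": {"increments": [-1, 0, 0, 2, 0, 0, 0, -1, 0, 0, 2, 0, 0, 0, -1, 0, 0, 2, 0, 0, 0, -1, 0, 0, 2, 0, 0, 0, -1, 0, 0, 0, 0, 0, 0]}}

```text
t: 7.3
eef_pos: [0.5572, 0.134, 0.0839]
eef_rot: [0.998, 0.056, -0.0, 0.0]
ft_force: [0.6, 0.4, -0.9]
grip_width: 0.0104
finger_force: 64.1
```

Call:
{"op": "carry_out", "data": {"increments": [-1, 0, 0, 1.5, 0, 0, 0, -1, 0, 0, 1.5, 0, 0, 0, -1, 0, 0, 1, 0, 0, 0, -1, 0, 0, 0, 0, 0, 0]}}

```text
t: 7.8
eef_pos: [0.5576, 0.1343, 0.0803]
eef_rot: [0.998, 0.056, 0.0, -0.0]
ft_force: [0.6, 0.9, -0.8]
grip_width: 0.0102
finger_force: 64.1
```

Call:
{"op": "carry_out", "data": {"increments": [-1, 0, 0, 1, 0, 0, 0, -1, 0, 0, 1, 0, 0, 0, -1, 0, 0, 0, 0, 0, 0]}}

```text
t: 8.18
eef_pos: [0.5579, 0.1342, 0.0796]
eef_rot: [0.998, 0.056, 0.001, -0.0]
ft_force: [-2.5, 1.5, 9.0]
grip_width: 0.0099
finger_force: 65.5
```

Call:
{"op": "carry_out", "data": {"increments": [-1, 0, -1, -0.3, 0, 0, 0, -1, 0, -1, 0, 0, 0, 0, -1, 0, -1, 0, 0, 0, 0, -1, 0, -1, 0, 0, 0, 0, -1, 0, 0, 0, 0, 0, 0]}}

```text
t: 8.8
eef_pos: [0.5578, 0.1366, 0.0797]
eef_rot: [0.998, 0.056, 0.001, 0.001]
ft_force: [-0.6, -4.3, 7.2]
grip_width: 0.0104
finger_force: 65.2
```

Call:
{"op": "carry_out", "data": {"increments": [-1, 0, -1, 0, 0, 0, 0, -1, 0, -1, 0, 0, 0, 0, -1, 0, -1, 0, 0, 0, 0, -1, 0, -1, 0, 0, 0, 0]}}

```text
t: 9.3
eef_pos: [0.5575, 0.1401, 0.0797]
eef_rot: [0.998, 0.056, 0.001, 0.002]
ft_force: [0.6, -7.4, 7.4]
grip_width: 0.0106
finger_force: 65.2
```

Call:
{"op": "carry_out", "data": {"increments": [-1, 0, -1, 0, 0, 0, 0, -1, 0, -1, 0, 0, 0, 0, -1, 0, -1, 0, 0, 0, 0, -1, 0, -1, 0, 0, 0, 0]}}

```text
t: 9.8
eef_pos: [0.557, 0.1441, 0.0797]
eef_rot: [0.998, 0.056, 0.001, 0.002]
ft_force: [0.6, -6.5, 7.1]
grip_width: 0.0103
finger_force: 65.2
```

Call:
{"op": "carry_out", "data": {"increments": [-1, 0, -1, 0, 0, 0, 0, -1, 0, -1, 0, 0, 0, 0, -1, 0, -1, 0, 0, 0, 0, -1, 0, -1, 0, 0, 0, 0]}}

```text
t: 10.3
eef_pos: [0.5566, 0.148, 0.0797]
eef_rot: [0.998, 0.056, 0.001, 0.002]
ft_force: [0.2, -7.2, 6.7]
grip_width: 0.0106
finger_force: 65.2
```

Call:
{"op": "carry_out", "data": {"increments": [-1, 0, -1, 0, 0, 0, 0, -1, 0, -1, 0, 0, 0, 0, -1, 0, -1, 0, 0, 0, 0, -1, 0, -1, 0, 0, 0, 0]}}

```text
t: 10.8
eef_pos: [0.5561, 0.152, 0.0797]
eef_rot: [0.998, 0.056, 0.001, 0.002]
ft_force: [-1.3, -7.3, 6.6]
grip_width: 0.0103
finger_force: 65.2
```

Call:
{"op": "carry_out", "data": {"increments": [-1, 0, -1, 0, 0, 0, 0, -1, 0, -1, 0, 0, 0, 0, -1, 0, -1, 0, 0, 0, 0, -1, 0, -1, 0, 0, 0, 0]}}

```text
t: 11.3
eef_pos: [0.5556, 0.1562, 0.0796]
eef_rot: [0.998, 0.056, 0.001, 0.001]
ft_force: [0.2, -5.7, 7.1]
grip_width: 0.0103
finger_force: 65.1
```

Call:
{"op": "carry_out", "data": {"increments": [-1, 0, -1, 0, 0, 0, 0, -1, 0, -1, 0, 0, 0, 0, -1, 0, -1, 0, 0, 0, 0, -1, 0, -1, 0, 0, 0, 0]}}

```text
t: 11.8
eef_pos: [0.5547, 0.1606, 0.0787]
eef_rot: [0.998, 0.057, 0.0, 0.001]
ft_force: [1.4, -9.2, 2.5]
grip_width: 0.0106
finger_force: 64.7
```

Call:
{"op": "carry_out", "data": {"increments": [-1, 0, 0.6, 0.5, 0, 0, 0, -1, 0, 0, 1, 0, 0, 0, -1, 0, 0, 1, 0, 0, 0, -1, 0, 0, 0, 0, 0, 0]}}

```text
t: 12.3
eef_pos: [0.5548, 0.1601, 0.0763]
eef_rot: [0.998, 0.056, 0.0, 0.001]
ft_force: [1.0, -7.9, 3.2]
grip_width: 0.0103
finger_force: 64.7
```

Call:
{"op": "carry_out", "data": {"increments": [-1, 0, 0.6, 1, 0, 0, 0, -1, 0, 0, 1, 0, 0, 0, -1, 0, 0, 1, 0, 0, 0, -1, 0, 0, 0, 0, 0, 0]}}

```text
t: 12.8
eef_pos: [0.5546, 0.1598, 0.073]
eef_rot: [0.998, 0.056, -0.0, 0.001]
ft_force: [0.3, -5.8, 0.9]
grip_width: 0.0104
finger_force: 64.5
```

Call:
{"op": "carry_out", "data": {"increments": [-1, 0, 0.6, 1, 0, 0, 0, -1, 0, 0, 1, 0, 0, 0, -1, 0, 0, 1, 0, 0, 0, -1, 0, 0, 1, 0, 0, 0, -1, 0, 0, 0, 0, 0, 0]}}

```text
t: 13.42
eef_pos: [0.5547, 0.1597, 0.0695]
eef_rot: [0.998, 0.056, 0.0, 0.0]
ft_force: [-0.6, -5.6, 5.6]
grip_width: 0.01
finger_force: 65.1
```

Call:
{"op": "carry_out", "data": {"increments": [-1, 0, 0.6, 1, 0, 0, 0, -1, 0, 0, 1, 0, 0, 0, -1, 0, 0, 0.8, 0, 0, 0, -1, 0, 0, 0, 0, 0, 0]}}

```text
t: 13.92
eef_pos: [0.5548, 0.1594, 0.0671]
eef_rot: [0.998, 0.056, 0.0, 0.0]
ft_force: [-1.0, -4.6, 9.0]
grip_width: 0.0101
finger_force: 65.5
```

Call:
{"op": "carry_out", "data": {"increments": [-1, 0, 0, 0.5, 0, 0, 0, -1, 0, 0, 0, 0, 0, 6, -1, 0, 0, 0, 0, 0, 6, -1, 0, 0, 0, 0, 0, 6, -1, 0, 0, 0, 0, 0, 0]}}

```text
t: 14.55
eef_pos: [0.5545, 0.1588, 0.0666]
eef_rot: [0.995, -0.101, 0.0, 0.001]
ft_force: [-2.2, -6.9, 9.7]
grip_width: 0.01
finger_force: 65.6
```

Run:
```python
from h import *
o=get_obs();print(o['joints'].round(3),o['moment'].round(3),o['ft_force'])
```

```text
[ 0.147  0.609  1.58  -0.002  0.952  1.921] [-1.351  0.509  0.024] [-2.19182871 -6.88141797  9.69136257]
```

Call:
{"op": "carry_out", "data": {"increments": [-1, 0.1, 0.6, 0, 0, 0, 0, -1, 0, 0, 0, 0, 0, 10, -1, 0, 0, 0, 0, 0, 10, -1, 0, 0, 0, 0, 0, 10, -1, 0, 0, 0, 0, 0, 0]}}

```text
t: 15.18
eef_pos: [0.5539, 0.1577, 0.0663]
eef_rot: [0.935, -0.355, -0.0, 0.001]
ft_force: [-3.5, -8.4, 8.9]
grip_width: 0.01
finger_force: 65.6
```

Call:
{"op": "carry_out", "data": {"increments": [-1, 0.3, 0.9, 0, 0, 0, 0, -1, 0, 0.2, 0, 0, 0, 10, -1, 0, 0.2, 0, 0, 0, 10, -1, 0, 0.2, 0, 0, 0, 10, -1, 0, 0, 0, 0, 0, 2, -1, 0, 0, 0, 0, 0, 0]}}

```text
t: 15.92
eef_pos: [0.5527, 0.1567, 0.0662]
eef_rot: [0.801, -0.599, -0.0, 0.001]
ft_force: [-4.8, -7.6, 9.4]
grip_width: 0.0102
finger_force: 65.6
```

Run:
```python
from h import *
o=get_obs();print(o['joints'].round(3),o['moment'].round(3),o['ft_force'], np.degrees(np.arctan2(*R.from_quat(o['eef_rot']).as_matrix()[[1,0],0])))
```

```text
[ 1.440e-01  6.070e-01  1.586e+00 -2.000e-03  9.510e-01  2.999e+00] [-1.492  0.788  0.052] [-4.84692796 -7.63438605  9.40810006] -73.555778665371
```

Call:
{"op": "carry_out", "data": {"increments": [-1, 0.6, 0.7, 0, 0, 0, 0, -1, 0, 0, -1, 0, 0, 0, -1, 0, 0, -1, 0, 0, 0, -1, 0, 0, -1, 0, 0, 0, -1, 0, 0, -0.6, 0, 0, 0, -1, 0, 0, 0, 0, 0, 0]}}

```text
t: 16.68
eef_pos: [0.5526, 0.1566, 0.0691]
eef_rot: [0.801, -0.599, -0.0, 0.001]
ft_force: [-1.2, -5.2, 3.5]
grip_width: 0.0102
finger_force: 64.5
```

Call:
{"op": "carry_out", "data": {"increments": [-1, 0.3, 0.4, -0.8, 0, 0, 0, -1, 0, 0, -0.6, 0, 0, 0, -1, 0, 0, 0, 0, 0, 0]}}

```text
t: 17.05
eef_pos: [0.5526, 0.1565, 0.0704]
eef_rot: [0.801, -0.599, -0.0, 0.0]
ft_force: [-0.5, -4.2, -1.6]
grip_width: 0.0104
finger_force: 64.0
```

Call:
{"op": "carry_out", "data": {"increments": [-1, 0.6, 0.2, 0, 0, 0, 0, -1, 0, 0, 0, 0, 0, 0, -0.2, 0, 0, 0, 0, 0, 0, -0.2, 0, 0, 0, 0, 0, 0, -0.2, 0, 0, 0, 0, 0, 0, -0.2, 0, 0, 0, 0, 0, 0, -0.2, 0, 0, -20, 0, 0, 0, -0.2, 0, 0, -40, 0, 0, 0, -0.2, 0, 0, -50, 0, 0, 0, -0.2, 0, 0, -40, 0, 0, 0, -0.2, 0, 0, 0, 0, 0, 0]}}

```text
t: 18.42
eef_pos: [0.5546, 0.1562, 0.2246]
eef_rot: [0.801, -0.599, 0.003, -0.003]
ft_force: [-0.4, 0.3, 0.4]
grip_width: 0.0342
finger_force: 0.0
```

Run:
```python
from h import *
o,im=snap('wrist','w4.png'); print(o['t'],o['eef_pos'],o['ft_force'],o['grip_width'])
_,s=snap('side','s4.png');_,t=snap('top','t4.png')
a=cv2.resize(im,(533,400));b=cv2.resize(s[110:230,220:300],(266,400),interpolation=cv2.INTER_CUBIC)
cv2.imwrite('pics/c4.png',np.hstack([a,b])[:,:,::-1])
```

```text
18.425 [0.5546363  0.15617079 0.22458703] [-0.42739443  0.34658718  0.35889757] 0.03424884972941999
```

View pics/c4.png

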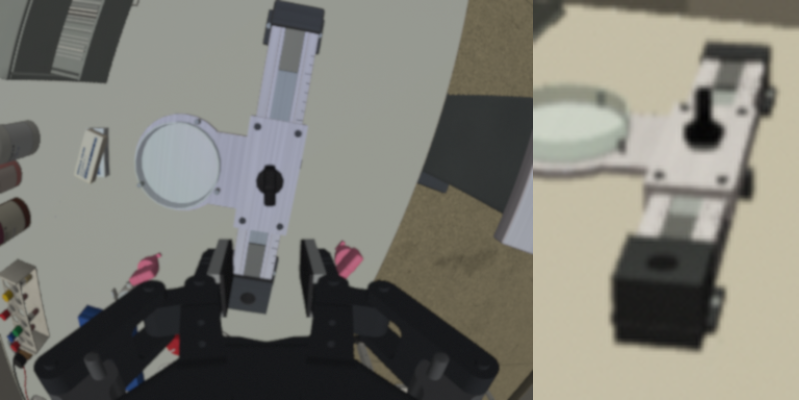

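The screw stands upright in the carriage at c4 (269,183), with its wing turned along the rail and the gripper clear. The hooked-down pull seen before release (−1.6 N when lifting) agrees with it being seated.

```bash
python3 -c "
from h import *
print(ticket.sign_off())"
```

```text
the job is handed in; nothing more can be done
None
```

I locked the carriage and handed the job in at about 18.6 s: the screw dropped through the slot, turned about 80° clockwise and sprang up into its seat. The sign-off returned no verdict. The final picture shows the screw upright with its wing along the rail, but I judged the spring seat only by the upward pull it resisted before release.

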